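# Clamp the second leg of a corner frame in the welding jig

### The job

Take the loose 60 x 40 mm steel tube, 200 mm long, lay it on edge in the welding jig between the long fence and the open cam clamp, and butt its end gently against the side of the leg that is already clamped there, leaving no gap. Then push the open clamp's red lever round to its end stop, feeling for the stop and not forcing it, so that the tube is held tight against the fence and still butted. Let go, and leave the other tools and stock on the bench where they are.

Things in the scene. Friction and masses are not known exactly. Their poses are not given: they have to be found in the camera images.
- tube_mid (a point): Centre of the loose tube to load: dark grey steel hollow section 200 mm long, 40 wide, 60 tall, 0.48 to 0.78 kg, standing on its 40 mm side on the bench beside the offcut (the two may be swapped). Site x runs along the tube (either end may be butted), y across its 40 mm width, z up.
- offcut_mid (a point): Centre of a rust-brown square offcut, 140 x 40 x 40 mm, lying near the tube, x along it. Not wanted: leave it.
- corner (a point): Inner corner of the fixed jig, on top of its dark holed base plate (305 x 340 x 12 mm), z up. The tube belongs along this frame's -y: long side on the fence at x = 0, butted end on the clamped leg at y = 0, underside at z = 0, so its centre is then at (-20, -100, 30) mm. The open cam leaves a slot about 46 mm wide (x -46 to 0): lay the tube in from above.
- fence (a point): Middle of the long fence's working face, at its top edge: steel bar 198 mm long, 27 mm above the plate, 30 mm deep, three cap screws 8 mm proud. Site axes as the corner's: the face looks to -x.
- leg_face (a point): On the clamped leg (same 60 x 40 section, on edge, fixed, running along x), where the tube's end butts: middle of that area of its side face, which looks to -y. Axes as the corner's. A second, locked cam clamp behind it, its red lever along -x at 68 mm in +y from this face, is fixed: leave it.
- lever_pivot (a point): On the vertical pivot axis of the open cam clamp, at lever height (45 mm above the jig plate, 57 above the bench). Site x points out along the lever, z up; it turns with the lever. About (-68, -40) mm from the corner. Below the lever is the steel cam, 44 mm diameter; a 10 mm stop pin, 52 mm tall, stands 32 mm from the axis on the tube's side.
- lever_grip (a point): Centre of the open clamp's lever handle, 110 mm from the pivot: red, round, 22 mm diameter, 75 to 145 mm from the pivot, its underside 34 mm above the jig plate; axes as lever_pivot. Nearer in, the lever is a bar 20 mm wide, 8 thick. At the start it points roughly along the corner's -x and partly overhangs the plate's edge.
- cam_lever (a joint): Angle of the open lever, rad: starts at 0 to 0.2 and grows as it swings to lock, anticlockwise seen from above (from the corner's -x to its -y). The end stop is about a quarter turn on, at an unknown 1.45 to 1.70: feel for it. The handle takes 1 to 3 N, rising to 5 to 20 N as the cam grips the tube (last third), then goes solid; over 45 N would strain it. It stays where left.
Things that resemble listed ones, but are neither listed nor needed, are in the scene too. Leave any yellow look-alike of the part that bears tube_mid alone.

How it is judged (in metres and radians):
On the way:
1. The tube lies on edge in the jig, in the slot between fence and open cam, butted against the clamped leg (gap under 1.5 mm), with the lever still open (y of tube_mid in the frame of corner between -0.1015 and -0.097 m and x of tube_mid in the frame of corner between -0.03 and -0.017 m and z of tube_mid in the frame of corner between 0.025 and 0.0335 m and angle between the x axis of tube_mid and the y axis of corner, either way round below 0.06 rad and value of joint cam_lever below 0.6 rad), for 0.2 s.
At the end, for the whole second after the job is handed in: Lever within 0.05 rad of its end stop, cam pressing on the tube (over 10 N); tube on edge, flat on the plate, within 1.5 mm of the fence and of the clamped leg, parallel to the fence within 0.02 rad, at rest and released (value of joint cam_lever above 1.53 rad and contact force between cam_lever and tube above 10 N and y of tube_mid in the frame of corner between -0.1015 and -0.097 m and x of tube_mid in the frame of corner between -0.0215 and -0.017 m and z of tube_mid in the frame of corner between 0.025 and 0.0325 m and angle between the x axis of tube_mid and the y axis of corner, either way round below 0.02 rad and linear speed of tube below 0.01 m/s); the robot touches nothing.
It fails at once if The lever is forced: the fingers press on it with over 45 N (contact force between the fingers and cam_lever above 45 N).
It fails at once if The tube is driven hard into the clamped leg (over 60 N) (contact force between tube and rail above 60 N).
It fails at once if Another tool or the offcut is shifted by more than 20 mm (distance of any of offcut, magnet, chipping_hammer, wire_brush, spray_can, tape_measure, bar_clamp from where it was at the start of the episode above 0.02 m).
It also fails if it takes over 69 s, if anything falls off the work surface, if the arm or the gripper's body presses on something with over 40 N, if the wrist force passes 120 N, or if a joint passes its speed limit or range.

### The arm

A 6-joint arm with a two-finger parallel gripper is mounted at the origin on the work surface. World frame = base frame: x ahead of the robot, y to its left, z up, the work surface at z = 0. Lengths are in mm, angles in rad, forces in N, time in s.
With the tool pointing down it reaches from about 325 to 850 mm from the base axis. Payload 4.4 kg.
Tool frame: the origin (TCP) lies midway between the tips of the shut fingers; the grasp point (between the pads) lies ctrl.pinch_z behind it (ctrl.pinch_z is the distance from the TCP to the grasp point, in mm); x points along the fingers, z is the direction in which the jaws open and shut, and the axes are right-handed (so a half turn about x gives the same grasp; the last joint's range is limited). The gripper opens to 94 mm and grips with 3 to 60 N. Pads are 16 mm wide; open, the fingers measure 119 mm over their backs; the gripper's body (75 mm by 177 mm) begins 78 mm behind the grasp point.
Start: joints at [-1.357, 0.207, 1.542, -0, 1.393, -0.15], TCP at [205.126, -537.169, 205.447] pointing down, gripper open.
Joint ranges: [-2.73, 2.73], [-0.86, 2.22], [0.23, 2.46], [-1.11, 4.25], [0.08, 2.63], [-2.82, 2.82]. Speed limits (rad/s): [2.79, 2.79, 3.14, 3.14, 3.14, 3.14].

### API

Orientations are given as a unit quaternion [x, y, z, w].
In Python, from station import get_obs, optics, workorder, ctrl gives the robot as it stands. The module is installed in compiled form; this text tells all that it offers.
- The arm moves only by the shell command python3 -m pendant 'ROWS' [OPENING] [FORCE]. ROWS is JSON, a list that holds one entry, the list of rows, each a list of 4 numbers: the shift along the tool's x, y, z in mm, then the turn about the tool's x in degrees. In form: [[[tx, ty, tz, turn], ...]]. A call has 1 to 12 rows; each row shifts and turns the commanded pose from where the row before left it, along the tool's axes as they then stand; what a row does not reach is not made up. A row lasts 1/8 s, in which the tool goes at most 62.5 mm and 10.7 degrees, less where a joint would pass 70% of its speed; a pose out of reach is approached as far as the arm can. A call is refused whole if a number of a shift passes 62.5 or a number of a turn 10.7, either way. A call with a gripper value outside its range is refused whole. OPENING is the opening in per cent of the stroke, from 0 (shut) to 100 (fully open), set as the call begins (- or left out, the last holds). The fingers move at their own pace and stop on an object; FORCE is the grip in N (left out, the last holds). Time passes only in rows, so rows that do not move let the fingers close. It gives the time, the measured TCP pose, the force and the opening at its end, in the units of the state.
- get_obs(): the state, without advancing time (a new reading comes with each control period).
- optics.get_image(name): name is "side" or "top" or "wrist"; returns a dict with "frame" (400x640x3 uint8, red, green, blue), "z_map" (400x640 float32, mm along the optical axis (not along the pixel's ray), 0 where there is no reading), "camera_matrix" (3x3 intrinsics, pixels), "position" and "rotation" of the camera in the world; the wrist camera has in their place "hand_eye" (4x4, takes a point from camera to tool coordinates, whose origin is the TCP and whose axes are the tool frame's). Camera axes: x right, y down, z forward; pixel columns grow to the right and rows downward; lengths in mm; the calibration is good to about 2 mm. A picture is of the moment at which its call begins: read the wrist's pose just before it.
- workorder.close_job(): hands the job in, once; it reports no verdict.
The state is a dict: "time": time; "joint_pos": joint angles; "joint_velocities": joint speeds; "joint_efforts": joint torques, N m; "ee_pos": TCP position; "orientation": TCP orientation; "force": force on the tool from outside, world axes, zero at the start; "wrist_torque": the same for the moment, N m; "grip_width": finger opening in mm.
Only numpy, scipy, OpenCV 4.12 (cv2) and the standard library are available. Lean on these libraries where they do the work, as an engineer would, in place of code of your own. Each camera call takes 0.05 s, during which the arm holds its last target.

## Working session

There is one attempt and no reset: what is moved stays moved. The work goes in short steps, Python scripts to look and compute and a shell command to move; the robot and the scene stay as the last step left them, time stands still between calls to the robot, and variables do not carry over. Pictures are saved under pics/ and viewed, and the job is handed in when it is done.

```bash
mkdir -p pics
cat > h.py <<'E'
import numpy as np, cv2
from scipy.spatial.transform import Rotation as R
from station import get_obs, optics, workorder, ctrl
def snap(name, fn):
    o=get_obs(); im=optics.get_image(name)
    cv2.imwrite('pics/'+fn+'.png', im['frame'][:,:,::-1])
    if 'hand_eye' in im:
        T=np.eye(4); T[:3,:3]=R.from_quat(o['orientation']).as_matrix(); T[:3,3]=o['ee_pos']
        M=T@np.array(im['hand_eye'])
    else:
        M=np.eye(4); r=np.array(im['rotation'])
        M[:3,:3]=r if r.shape==(3,3) else R.from_quat(r).as_matrix()
        M[:3,3]=im['position']
    np.savez('pics/'+fn+'.npz', f=im['frame'], z=im['z_map'], K=im['camera_matrix'], M=M)
    return o
def cloud(fn):
    d=np.load('pics/'+fn+'.npz'); z=d['z']; K=d['K']; M=d['M']
    v,u=np.mgrid[0:z.shape[0],0:z.shape[1]]
    P=np.stack([(u-K[0,2])/K[0,0]*z,(v-K[1,2])/K[1,1]*z,z],-1)
    W=P@M[:3,:3].T+M[:3,3]; W[z==0]=np.nan
    return W,d['f']
E
python3 - <<'E'
from h import *
o=snap('top','top0'); snap('side','side0'); snap('wrist','wr0')
print(o, ctrl.pinch_z)
for n in('top0','side0'):
    d=np.load(f'pics/{n}.npz'); print(d['K'],d['M'])
E
```

```text
{'time': 0.0, 'joint_pos': array([-1.35648879e+00,  2.07405363e-01,  1.54295952e+00, -1.73090541e-05,
        1.39349958e+00, -1.50523377e-01]), 'joint_velocities': array([ 9.57439498e-04, -2.12276716e-03,  5.42668158e-04, -1.32543420e-03,
       -5.42233200e-04, -3.58607100e-05]), 'joint_efforts': array([-6.83619510e-04, -3.70882952e+01, -2.81418979e+01,  6.97416603e-02,
        3.61330539e-02, -1.74868901e-04]), 'ee_pos': array([ 204.95092394, -536.36059614,  204.29649758]), 'orientation': array([ 0.40154546,  0.58299707, -0.40045514,  0.58181728]), 'force': array([ 0.55382818, -0.73303048, -0.21273546]), 'wrist_torque': array([ 0.02264996,  0.01771245, -0.01234607]), 'grip_width': 93.63575487163273} 18.8
[[423.73340713   0.         321.32036635]
 [  0.         423.73340713 193.8934203 ]
 [  0.           0.           1.        ]] [[-2.75886962e-02 -9.96399819e-01  8.01639795e-02  3.92206073e+02]
 [-9.99594795e-01  2.80613630e-02  4.77546061e-03 -9.70121082e+01]
 [-7.00777862e-03 -7.99997479e-02 -9.96770250e-01  1.02732136e+03]
 [ 0.00000000e+00  0.00000000e+00  0.00000000e+00  1.00000000e+00]]
[[507.04211402   0.         315.70592525]
 [  0.         507.04211402 193.61145385]
 [  0.           0.           1.        ]] [[ 9.86071797e-01 -1.00170574e-01  1.32771484e-01  2.98837180e+02]
 [-1.66146124e-01 -6.29779689e-01  7.58797080e-01 -1.04906923e+03]
 [ 7.60764447e-03 -7.70287868e-01 -6.37650942e-01  9.03658918e+02]
 [ 0.00000000e+00  0.00000000e+00  0.00000000e+00  1.00000000e+00]]
```

View pics/top0.png

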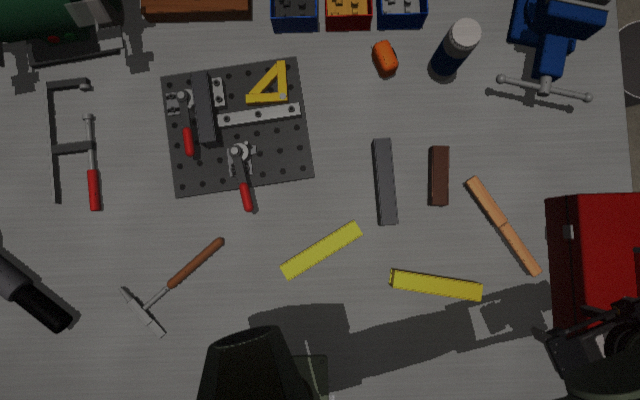

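View pics/side0.png

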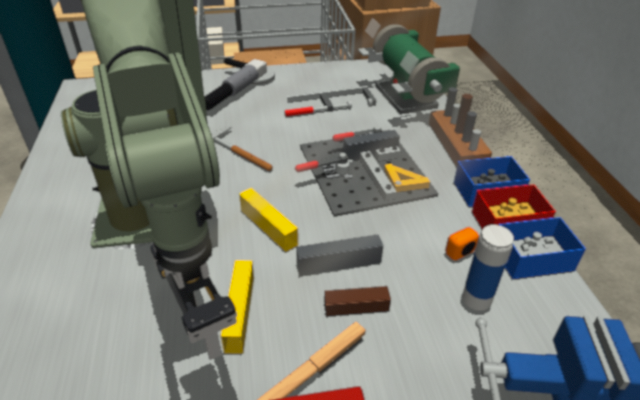

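Run:
```python
from h import *
for fn in ('top0','side0'):
    W,f=cloud(fn)
    X,Y,Z=W[...,0],W[...,1],W[...,2]
    print(fn)
    # tube
    hsv=cv2.cvtColor(f,cv2.COLOR_RGB2HSV)
    def rect(m,name):
        n,l,s,c=cv2.connectedComponentsWithStats(m.astype(np.uint8))
        for i in range(1,n):
            if s[i,4]>60:
                p=W[l==i][:,:3]; r=cv2.minAreaRect(p[:,:2].astype(np.float32))
                print(name,'n',s[i,4],'pix',c[i].round(),'ctr',np.round(r[0],1),'size',np.round(r[1],1),'ang',round(r[2],2),'zmed',np.median(p[:,2]).round(1))
    region=(X>200)&(X<520)&(Y<-100)&(Y>-480)
    rect(region&(Z>50)&(Z<70),'z60')
    rect(region&(Z>32)&(Z<48),'z40')
    jig=(X>380)&(X<760)&(Y<320)&(Y>-90)
    rect(jig&(Z>66)&(Z<80),'leg z72')
    rect(jig&(Z>34)&(Z<43),'fence z39')
    rect(jig&(Z>8)&(Z<16),'plate z12')
    red=jig&((hsv[...,0]<8)|(hsv[...,0]>172))&(hsv[...,1]>150)&(hsv[...,2]>60)&(Z>30)
    rect(red,'red')
    bench=(X>300)&(X<600)&(Y<-300)&(Y>-500)&(Z<15); print('bench',np.nanmedian(Z[bench]))
d=np.load('pics/top0.npz')['f']
cv2.imwrite('pics/topzoom.png',cv2.resize(d[40:230,140:330,::-1],None,fx=3,fy=3,interpolation=cv2.INTER_CUBIC))
```

```text
top0
z60 n 956 pix [387. 197.] ctr [ 459.2 -242.4] size [122.8  40.5] ang 2.75 zmed 59.4
z60 n 666 pix [342. 237.] ctr [ 369.6 -132.8] size [39.8 95.7] ang 30.26 zmed 59.6
z60 n 1627 pix [438. 285.] ctr [ 257.  -347.7] size [200.8  40.3] ang 79.39 zmed 59.4
z40 n 613 pix [440. 187.] ctr [ 480.3 -369. ] size [41.3 80.1] ang 87.42 zmed 39.3
z40 n 352 pix [479. 190.] ctr [ 463.2 -467.1] size [87.5 30.1] ang 30.66 zmed 35.0
leg z72 n 1240 pix [203. 107.] ctr [679.2 175. ] size [165.4  41.4] ang 7.22 zmed 71.6
leg z72 n 108 pix [187. 140.] ctr [603.9 213.5] size [59.5 15.5] ang 6.02 zmed 67.8
leg z72 n 123 pix [245. 196.] ctr [469.   79.9] size [60.3 17. ] ang 10.0 zmed 67.5
fence z39 n 260 pix [218.  92.] ctr [718.9 147.9] size [82.5 26.1] ang 6.87 zmed 38.7
fence z39 n 525 pix [268.  91.] ctr [728.8  34.2] size [ 61.5 100.9] ang 2.24 zmed 35.9
fence z39 n 961 pix [258. 114.] ctr [666.9  53.4] size [ 32.9 200.9] ang 7.59 zmed 38.5
plate z12 n 102 pix [272.  87.] ctr [743.6  25. ] size [30.5 33.9] ang 3.45 zmed 11.6
plate z12 n 8905 pix [240. 145.] ctr [637.7 109.8] size [286.8 340.6] ang
[... 974 characters left out ...]
 n 63 pix [343. 134.] ctr [600.9 210.3] size [60.8 20.6] ang 12.14 zmed 68.9
leg z72 n 78 pix [306. 164.] ctr [467.8  75.4] size [65.4 17.4] ang 9.6 zmed 68.8
fence z39 n 560 pix [377. 167.] ctr [693.8  56.9] size [162.1 209.2] ang 8.46 zmed 40.5
fence z39 n 374 pix [399. 176.] ctr [727.8  29.7] size [ 63.6 104.7] ang 0.91 zmed 37.8
plate z12 n 572 pix [321. 149.] ctr [546.8 219.4] size [136.9 101.3] ang 7.41 zmed 13.7
plate z12 n 158 pix [389. 163.] ctr [724.8 117.5] size [71.9 83.6] ang 7.04 zmed 14.1
plate z12 n 2150 pix [356. 191.] ctr [625.8  41.6] size [250.6 220.6] ang 7.5 zmed 13.7
red n 76 pix [308. 165.] ctr [470.7  73.1] size [61.7 13.2] ang 15.0 zmed 67.2
bench 1.8665344664472059
```

View pics/topzoom.png

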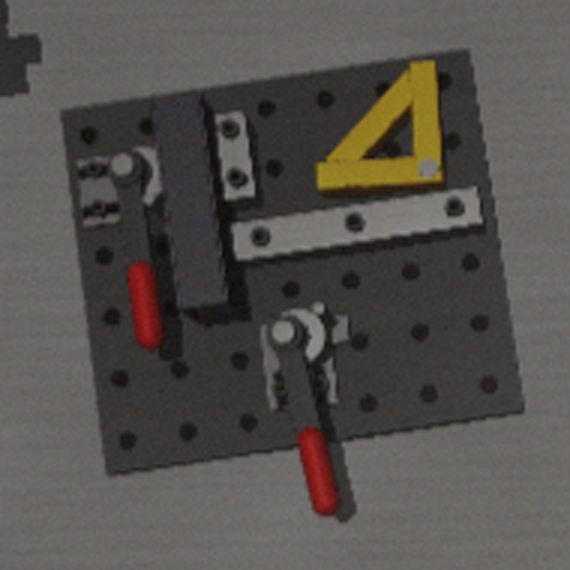

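Run:
```python
from h import *
o=get_obs(); print(R.from_quat(o['orientation']).as_matrix().round(3))
for fn in ('top0','side0'):
    W,f=cloud(fn); X,Y,Z=W[...,0],W[...,1],W[...,2]
    m=(X>380)&(X<620)&(Y<-200)&(Y>-290)&(Z>52)&(Z<70)
    n,l,s,c=cv2.connectedComponentsWithStats(m.astype(np.uint8)); i=1+np.argmax(s[1:,4]); p=W[l==i]
    r=cv2.minAreaRect(p[:,:2].astype(np.float32)); print(fn,r, np.median(p[:,2]))
im=optics.get_image('wrist'); print(im['hand_eye'],im['camera_matrix'])
```

```text
[[-0.     0.934  0.357]
 [ 0.002  0.357 -0.934]
 [-1.     0.    -0.002]]
top0 ((497.7048645019531, -240.59381103515625), (199.87490844726562, 40.60421371459961), 2.680391550064087) 59.32415539734984
side0 ((496.8559265136719, -243.93260192871094), (200.00038146972656, 47.94496154785156), 2.583228588104248) 61.49479369387075
[[ 2.36172735e-04 -2.36186036e-01  9.71707827e-01 -1.79828539e+02]
 [-1.53144083e-03 -9.71706800e-01 -2.36185414e-01  6.80387782e+01]
 [ 9.99998799e-01 -1.43233248e-03 -5.91195591e-04  9.30957756e-01]
 [ 0.00000000e+00  0.00000000e+00  0.00000000e+00  1.00000000e+00]] [[345.64346662   0.         317.16535089]
 [  0.         345.64346662 198.32072861]
 [  0.           0.           1.        ]]
```

View pics/wr0.png

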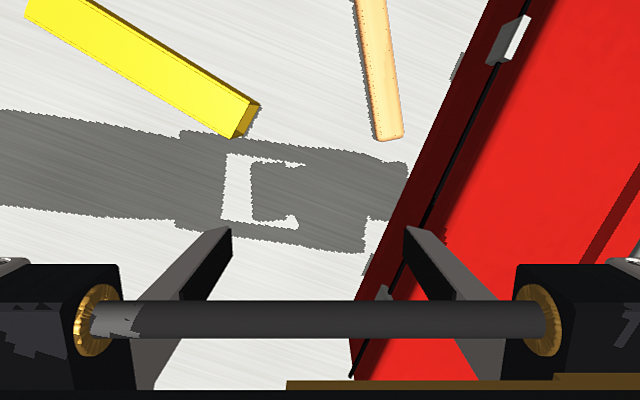

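```bash
python3 -m pendant '[[[0,0,0,9.2],[0,0,0,9.1],[0,30.5,-28.1,0],[0,30.5,-28.1,0],[0,30.5,-28.1,0],[0,30.5,-28.1,0],[0,30.5,-28.1,0],[0,30.5,-28.1,0],[0,30.5,-28.1,0],[0,30.5,-28.1,0],[0,30.5,-28.1,0],[0,30.5,-28.1,0]]]' 100 40
python3 -m pendant '[[[0,0,0,0],[0,0,0,0]]]'
python3 - <<'E'
from h import *
o=snap('wrist','wr1'); print(o['time'],o['ee_pos'],R.from_quat(o['orientation']).as_matrix().round(4))
W,f=cloud('wr1'); X,Y,Z=W[...,0],W[...,1],W[...,2]
m=(X>370)&(X<630)&(Y<-190)&(Y>-300)&(Z>52)&(Z<66)
n,l,s,c=cv2.connectedComponentsWithStats(m.astype(np.uint8)); i=1+np.argmax(s[1:,4]); p=W[l==i]
print(cv2.minAreaRect(p[:,:2].astype(np.float32)), np.median(p[:,2]),c[i])
E
```

```text
time: 1.7
ee_pos: [497.8, -241.5, 205.3]
orientation: [0.488, 0.511, -0.489, 0.511]
force: [0.5, 0.2, -0.1]
grip_width: 93.8
time: 1.95
ee_pos: [496.6, -242.7, 205.1]
orientation: [0.488, 0.512, -0.489, 0.511]
force: [-0.2, -0.2, -1.8]
grip_width: 94.4
1.95 [ 496.61285866 -242.72952514  205.11394789] [[-1.00e-03  9.99e-01  4.58e-02]
 [-1.00e-04  4.58e-02 -9.99e-01]
 [-1.00e+00 -1.00e-03  1.00e-04]]
((497.012939453125, -242.92445373535156), (200.39930725097656, 40.11174392700195), 2.6821436882019043) 60.569272867677284 [316.58615456 177.01435909]
```

View pics/wr1.png

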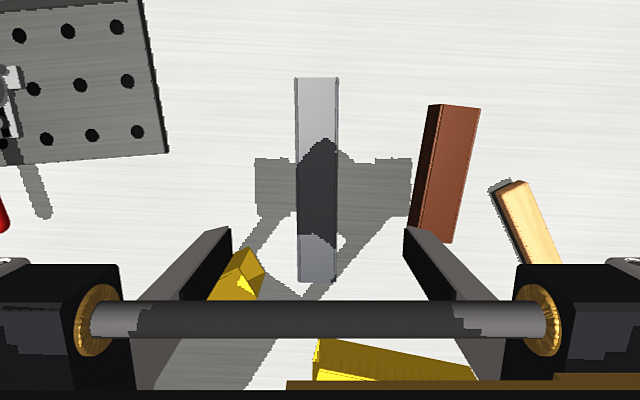

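```bash
python3 -m pendant '[[[42,0,0,0],[42,0,0,0],[42,0,0,0],[30,0,0,0],[10,0,0,0],[0,0,0,0],[0,0,0,0]]]'
python3 -m pendant '[[[0,0,0,0],[0,0,0,0],[0,0,0,0],[0,0,0,0],[0,0,0,0],[0,0,0,0],[0,0,0,0],[0,0,0,0]]]' 0 55
```

```text
time: 2.88
ee_pos: [498.2, -243.8, 41.1]
orientation: [0.489, 0.51, -0.488, 0.512]
force: [0.4, -0.5, 0.0]
grip_width: 93.9
time: 3.88
ee_pos: [497.0, -242.2, 39.4]
orientation: [0.489, 0.511, -0.488, 0.511]
force: [-0.4, 1.8, 0.9]
grip_width: 39.1
```

```bash
python3 -m pendant '[[[-15,0,0,0],[-35,0,0,0],[-40,0,0,0],[-40,0,0,0],[0,0,0,0],[0,0,0,0]]]'
python3 -m pendant '[[[0,0,0,-10.5],[0,0,0,-10.5],[0,0,0,-10.5],[0,0,0,-10.5],[0,0,0,-10.5],[0,0,0,-10.5],[0,0,0,-10.5],[0,0,0,-10.5],[0,0,0,-10.5],[0,0,0,0],[0,0,0,0]]]'
python3 - <<'E'
from h import *
o=get_obs(); print(o['grip_width'],o['force'],o['joint_pos'],R.from_quat(o['orientation']).as_matrix().round(4))
E
```

```text
time: 4.62
ee_pos: [495.7, -241.9, 167.6]
orientation: [0.488, 0.512, -0.489, 0.51]
force: [-0.2, -0.3, -6.7]
grip_width: 39.4
time: 6.0
ee_pos: [496.1, -242.0, 167.6]
orientation: [-0.042, 0.707, 0.044, 0.705]
force: [0.0, -0.4, -5.3]
grip_width: 39.6
39.59087614330369 [ 0.03999698 -0.38263398 -5.29619843] [-6.10632301e-01  1.94284290e-01  1.63716266e+00 -1.96124299e-05
  1.31342939e+00 -7.31920641e-01] [[-0.0027 -0.121   0.9926]
 [ 0.0019  0.9927  0.121 ]
 [-1.      0.0022 -0.0025]]
```

```bash
cat > jig.py <<'E'
from h import *
def jig(fn):
    W,f=cloud(fn); X,Y,Z=W[...,0],W[...,1],W[...,2]
    zc=np.nanmedian(Z[(X>520)&(X<740)&(Y<260)&(Y>-30)&(Z>5)&(Z<18)])-12
    for ang in (7.0,):
        a=np.radians(ang); ex=np.array([np.cos(a),np.sin(a)]); ey=np.array([-np.sin(a),np.cos(a)])
        U=X*ex[0]+Y*ex[1]; V=X*ey[0]+Y*ey[1]; Zc=Z-zc
        fen=(Zc>36)&(Zc<43)&(X>560)&(X<720)&(Y<160)&(Y>-80)
        n,l,s,c=cv2.connectedComponentsWithStats(fen.astype(np.uint8)); 
        for i in range(1,n):
            if s[i,4]>150:
                r=cv2.minAreaRect(W[l==i][:,:2].astype(np.float32)); m=l==i
                # bottom edge vs v
                e=[]
                for v0 in np.arange(V[m].min()+8,V[m].max()-8,6):
                    q=m&(np.abs(V-v0)<3); e.append((v0,U[q].min(),U[q].max())) if q.sum()>3 else 0
                e=np.array(e); print(fn,'zc',round(float(zc),1),'fence',np.round(r[0],1),np.round(r[1],1),round(r[2],2),'Uface',np.round(np.percentile(e[:,1],[20,50,80]),1),'slope deg',round(np.degrees(np.polyfit(e[:,0],e[:,1],1)[0]),2),'V',V[m].min().round(1),V[m].max().round(1))
        leg=(Zc>68)&(Zc<76)&(X>560)&(X<790)&(Y<230)&(Y>120)&(V>60)
        n,l,s,c=cv2.connectedComponentsWithStats(leg.astype(np.uint8)); i=1+np.argmax(s[1:,4]); m=l==i
        e=[]
        for u0 in np.arange(U[m].min()+8,U[m].max()-8,6):
            q=m&(np.abs(U-u0)<3); e.append((u0,V[q].min(),V[q].max())) if q.sum()>3 else 0
        e=np.array(e); print(' leg Vface',np.round(np.percentile(e[:,1],[20,50,80]),1),'Vback',np.median(e[:,2]).round(1),'slope',round(np.degrees(np.polyfit(e[:,0],e[:,1],1)[0]),2),'U',U[m].min().round(1),U[m].max().round(1))
E
python3 - <<'E'
from jig import *
jig('top0'); jig('side0')
E
```

```text
top0 zc -0.0 fence [666.8  53. ] [ 31.5 200.1] 7.25 Uface [653.1 653.6 654.4] slope deg -0.38 V -128.8 71.4
 leg Vface [70.6 71.  71.6] Vback 110.5 slope 0.3 U 612.8 778.5
side0 zc 2.3 fence [684.9  62.7] [110.8 212.7] 17.63 Uface [651.2 652.3 653.6] slope deg -1.6 V -133.6 78.7
 leg Vface [66.5 67.8 68.8] Vback 107.3 slope 0.45 U 610.8 779.1
```

```bash
python3 -m pendant '[[[0,30,13,0],[0,45,20,0],[0,45,20,0],[0,45,20,0],[0,45,19,0],[0,30,13,0],[0,16,5,0],[0,0,0,0],[0,0,0,0],[0,0,0,0]]]'
python3 - <<'E'
from jig import *
o=snap('wrist','wr2'); print(o['ee_pos'],R.from_quat(o['orientation']).as_matrix().round(4))
jig('wr2')
E
```

```text
time: 7.25
ee_pos: [574.4, 23.6, 169.4]
orientation: [-0.043, 0.706, 0.043, 0.706]
force: [-0.3, -0.1, -6.2]
grip_width: 39.3
[574.38620695  23.64484344 169.4222242 ] [[-2.000e-04 -1.216e-01  9.926e-01]
 [-4.000e-04  9.926e-01  1.216e-01]
 [-1.000e+00 -4.000e-04 -3.000e-04]]
wr2 zc 0.7 fence [661.2 138.7] [120.3  25.5] 6.33 Uface [702.5 702.6 702.7] slope deg -3.31 V 43.9 70.5
wr2 zc 0.7 fence [667.4  49.6] [ 31.  197.5] 7.09 Uface [653.  653.1 653.2] slope deg -0.07 V -130.8 66.7
wr2 zc 0.7 fence [709.1  50.8] [21.9 60.3] 1.73 Uface [697.8 699.8 700.6] slope deg 5.69 V -65.7 -5.4
wr2 zc 0.7 fence [709.7   1.9] [19.6 38.9] 0.96 Uface [695.1 695.4 695.5] slope deg 1.69 V -104.7 -65.6
 leg Vface [68.7 68.8 68.9] Vback 101.1 slope 0.04 U 613.0 778.9
```

View pics/wr2.png

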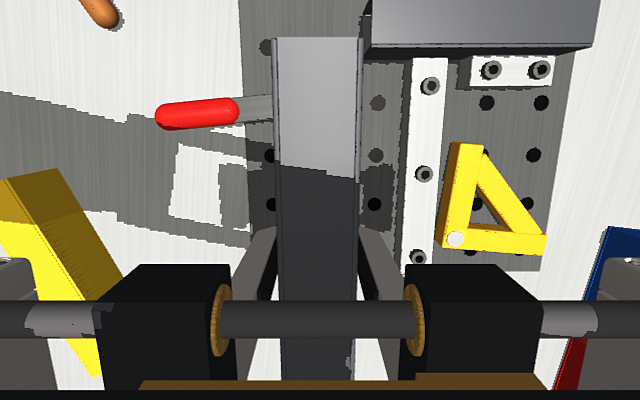

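Run:
```python
from h import *
W,f=cloud('wr2'); a=np.radians(7.0)
X,Y,Z=W[...,0],W[...,1],W[...,2]; U=X*np.cos(a)+Y*np.sin(a); V=-X*np.sin(a)+Y*np.cos(a)
o=np.array([574.4,23.6]); print('tcp UV',o[0]*np.cos(a)+o[1]*np.sin(a),-o[0]*np.sin(a)+o[1]*np.cos(a))
m=(Z>182)&(Z<200)&(U>540)&(U<610)
m[265:]=False
p=np.stack([U[m],V[m],Z[m]],1); print(len(p),p.min(0),p.max(0),np.median(p,0))
e=[]
for r in range(60,225,10):
    q=m[r]; e.append((V[r][q].mean(),U[r][q].min(),U[r][q].max()))
e=np.array(e); print(e.round(1)[::4]); print('slopes deg',np.degrees(np.polyfit(e[:,0],e[:,1],1)[0]),np.degrees(np.polyfit(e[:,0],e[:,2],1)[0]))
# lever
hsv=cv2.cvtColor(f,cv2.COLOR_RGB2HSV)
red=((hsv[...,0]<8)|(hsv[...,0]>172))&(hsv[...,1]>150)&(Z>45)&(Z<80)&(U<560)
n,l,s,c=cv2.connectedComponentsWithStats(red.astype(np.uint8)); i=1+np.argmax(s[1:,4]); k=l==i
r=cv2.minAreaRect(np.stack([U[k],V[k]],1).astype(np.float32)); print('handle UV',r,np.nanpercentile(Z[k],[50,95]))
```

```text
tcp UV 572.9946260071367 -46.57766167318151
20486 [541.37589992 -51.86746828 182.00340451] [604.77111669  53.06462205 199.98783869] [573.06328858   4.75941417 190.68027349]
[[ 43.5 553.2 592.9]
 [ 26.9 553.7 593. ]
 [  9.4 553.6 593.1]
 [ -9.  553.3 592.6]
 [-28.6 553.1 592.7]]
slopes deg 0.08856114626822588 0.06275535419398845
handle UV ((475.8154296875, 21.312000274658203), (68.30023956298828, 21.357812881469727), 5.38338041305542) [66.92401479 69.1536825 ]
```

```bash
python3 -m pendant '[[[0,2,20,0],[0,3,25,0],[0,0,12.5,0],[0,0,0,0],[0,0,0,0],[0,0,0,0]]]'
python3 - <<'E'
from jig import *
o=snap('wrist','wr3'); a=np.radians(7.05)
p=o['ee_pos']; print(p,'UV',p[0]*np.cos(a)+p[1]*np.sin(a),-p[0]*np.sin(a)+p[1]*np.cos(a))
jig('wr3')
E
```

```text
time: 8.05
ee_pos: [630.2, 36.9, 169.4]
orientation: [-0.044, 0.706, 0.044, 0.705]
force: [0.1, 0.4, -4.9]
grip_width: 39.2
[630.23744674  36.92402222 169.37989541] UV 630.004374509205 -40.707625627436556
wr3 zc 0.7 fence [703.5 143.5] [35.9 25.2] 7.24 Uface [703.1 703.1 703.1] slope deg -0.56 V 44.1 69.3
wr3 zc 0.7 fence [671.7  76.9] [ 14.8 145. ] 7.07 Uface [668.9 669.1 669.5] slope deg 0.03 V -78.0 66.9
wr3 zc 0.7 fence [709.3  31.4] [21.1 98.6] 0.28 Uface [696.6 697.7 700.8] slope deg 5.31 V -105.2 -5.8
 leg Vface [68.9 68.9 83. ] Vback 107.7 slope -6.58 U 613.5 778.7
```

View pics/wr3.png

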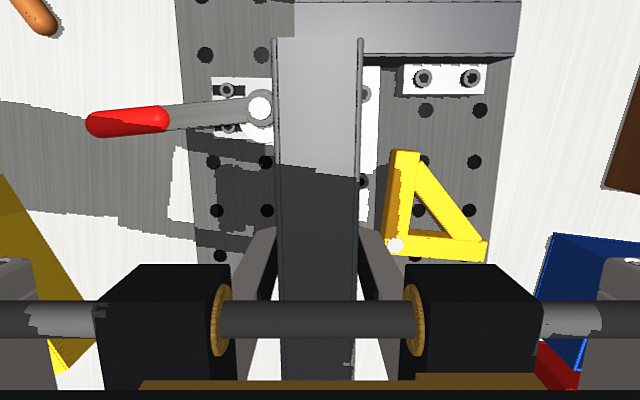

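```bash
python3 -m pendant '[[[25,0,0,0],[30,0,0,0],[25,0,0,0],[15,0,0,0],[8,0,0,0],[0,0,0,0],[0,0,0,0]]]'
python3 - <<'E'
from h import *
o=get_obs(); a=np.radians(7.05); p=o['ee_pos']; print(p,'UV',p[0]*np.cos(a)+p[1]*np.sin(a),-p[0]*np.sin(a)+p[1]*np.cos(a)); snap('side','s1')
E
```

```text
time: 8.98
ee_pos: [632.1, 37.0, 67.7]
orientation: [-0.044, 0.705, 0.044, 0.707]
force: [1.2, -0.7, -5.6]
grip_width: 39.5
[632.08142385  37.01885774  67.74087625] UV 631.8460497727823 -40.83982849215127
```

View pics/s1.png

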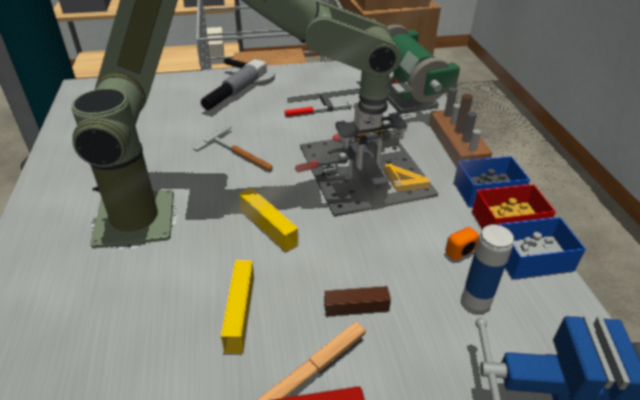

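```bash
python3 -m pendant '[[[5,0,0,0],[5,0,0,0],[3,0,0,0],[1,0,0,0],[0,0,0,0],[0,0,0,0]]]'
python3 -m pendant '[[[1,0,0,0],[1,0,0,0],[0,0,0,0],[0,0,0,0]]]'
```

```text
time: 9.78
ee_pos: [631.2, 37.1, 52.6]
orientation: [-0.044, 0.706, 0.044, 0.706]
force: [0.2, 0.4, -5.2]
grip_width: 39.4
time: 10.28
ee_pos: [631.2, 37.1, 51.4]
orientation: [-0.044, 0.706, 0.044, 0.706]
force: [-2.8, 0.2, 3.5]
grip_width: 39.6
```

```bash
python3 -m pendant '[[[-0.6,2,0,0],[0,2,0,0],[0,2,0,0],[0,1,0,0],[0,0,0,0],[0,0,0,0]]]'
python3 -m pendant '[[[0,0.7,0,0],[0,0.7,0,0],[0,0,0,0],[0,0,0,0]]]'
```

```text
time: 11.02
ee_pos: [630.9, 44.0, 51.4]
orientation: [-0.044, 0.705, 0.044, 0.706]
force: [1.6, -2.3, 0.4]
grip_width: 39.8
time: 11.52
ee_pos: [630.3, 45.3, 51.4]
orientation: [-0.044, 0.706, 0.044, 0.706]
force: [1.0, -5.2, 1.4]
grip_width: 39.8
```

```bash
python3 -m pendant '[[[0,0.5,0,0],[0,0.5,0,0],[0,0,0,0],[0,0,0,0]]]'; python3 -m pendant '[[[0,0.5,0,0],[0,0,0,0],[0,0,0,0]]]'
```

```text
time: 12.02
ee_pos: [630.1, 46.1, 51.4]
orientation: [-0.044, 0.706, 0.044, 0.706]
force: [0.7, -5.6, 2.5]
grip_width: 39.6
time: 12.4
ee_pos: [630.0, 46.6, 51.3]
orientation: [-0.044, 0.706, 0.044, 0.706]
force: [0.8, -5.2, 2.8]
grip_width: 39.5
```

```bash
python3 -m pendant '[[[0,0.5,0,0],[0,0,0,0],[0,0,0,0]]]'; python3 -m pendant '[[[0,0.5,0,0],[0,0,0,0],[0,0,0,0]]]'
```

```text
time: 12.78
ee_pos: [629.9, 47.0, 51.4]
orientation: [-0.044, 0.706, 0.044, 0.706]
force: [0.4, -5.0, 3.2]
grip_width: 39.5
time: 13.15
ee_pos: [629.9, 47.0, 51.4]
orientation: [-0.044, 0.706, 0.043, 0.706]
force: [1.3, -6.7, 2.4]
grip_width: 39.6
```

Run:
```python
from h import *
snap('wrist','wr4')
W,f=cloud('wr4'); a=np.radians(7.05)
X,Y,Z=W[...,0],W[...,1],W[...,2]; U=X*np.cos(a)+Y*np.sin(a); V=-X*np.sin(a)+Y*np.cos(a)
m=(Z>68)&(Z<78)&(U>600)&(U<700)&(V>-20)&(V<120)
cv2.imwrite('pics/wr4z.png',cv2.resize(f[:220,180:460,::-1],None,fx=2.8,fy=2.6,interpolation=cv2.INTER_CUBIC))
for r in range(0,90,3): 
    q=m[r]; 
    if q.sum()>5: print(r,V[r][q].mean().round(1),U[r][q].min().round(1),U[r][q].max().round(1),np.median(Z[r][q]).round(1))
```

```text
0 82.6 613.6 699.5 72.7
3 81.5 613.5 699.6 72.6
6 80.4 613.5 698.9 72.6
9 79.2 613.5 699.8 72.6
12 78.1 613.4 699.8 72.5
15 77.0 613.3 699.9 72.7
18 75.8 613.3 699.9 72.7
21 74.7 613.2 699.4 72.5
24 73.5 613.3 699.8 72.5
27 72.3 613.2 699.8 72.8
30 71.4 613.6 699.6 71.8
33 70.0 613.6 699.0 72.6
36 68.9 613.5 699.8 72.4
39 68.0 611.4 699.8 70.5
42 66.5 611.4 651.0 72.8
45 65.3 611.4 650.6 72.5
48 64.1 611.2 650.6 72.8
51 62.9 611.1 650.7 72.6
54 61.8 611.1 650.6 72.7
57 60.5 611.0 650.8 72.7
60 59.3 611.5 650.7 72.6
63 58.1 611.4 650.7 72.5
66 56.9 611.4 650.8 72.6
69 55.7 611.3 650.9 72.6
72 54.5 611.4 650.9 72.7
75 53.2 611.3 651.0 72.7
78 52.0 611.3 650.5 72.6
81 50.7 611.3 650.6 72.7
84 49.5 611.2 650.6 72.6
87 48.3 611.0 650.7 72.5
```

View pics/wr4z.png

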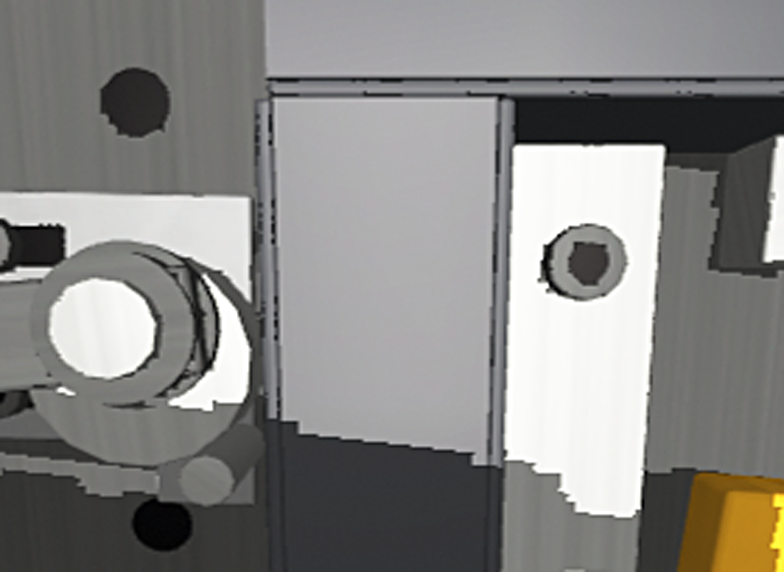

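```bash
python3 -m pendant '[[[0,0.6,0,0],[0,0,0,0],[0,0,0,0]]]'; python3 -m pendant '[[[0,0.6,0,0],[0,0,0,0],[0,0,0,0]]]'
```

```text
time: 13.58
ee_pos: [629.9, 47.0, 51.4]
orientation: [-0.045, 0.706, 0.043, 0.706]
force: [0.7, -7.3, 2.3]
grip_width: 39.6
time: 13.95
ee_pos: [629.9, 47.1, 51.4]
orientation: [-0.045, 0.706, 0.043, 0.706]
force: [1.3, -7.7, 2.9]
grip_width: 39.6
```

```bash
python3 -m pendant '[[[0,0,0.8,0],[0,0,0.8,0],[0,0,0,0],[0,0,0,0]]]'; python3 -m pendant '[[[0,0,0.5,0],[0,0,0,0],[0,0,0,0]]]';  python3 -m pendant '[[[0,0,0.5,0],[0,0,0,0],[0,0,0,0]]]'
```

```text
time: 14.45
ee_pos: [630.1, 47.0, 51.5]
orientation: [-0.045, 0.707, 0.043, 0.705]
force: [-1.9, -8.8, 6.3]
grip_width: 39.6
time: 14.82
ee_pos: [630.1, 47.1, 51.4]
orientation: [-0.045, 0.707, 0.043, 0.704]
force: [-3.1, -10.7, 6.6]
grip_width: 39.4
time: 15.2
ee_pos: [630.1, 47.1, 51.5]
orientation: [-0.045, 0.708, 0.043, 0.704]
force: [-3.6, -10.1, 7.8]
grip_width: 39.7
```

```bash
python3 -m pendant '[[[-0.8,0,0,0],[0,0,0,0],[0,0,0,0]]]'; python3 -m pendant '[[[-0.5,0,0.5,0],[0,0,0,0],[0,0,0,0]]]'
```

```text
time: 15.58
ee_pos: [630.2, 47.1, 51.5]
orientation: [-0.045, 0.707, 0.043, 0.704]
force: [-1.8, -9.4, 3.9]
grip_width: 39.5
time: 15.95
ee_pos: [630.2, 47.1, 51.5]
orientation: [-0.045, 0.708, 0.043, 0.704]
force: [-3.3, -9.6, 3.4]
grip_width: 39.3
```

```bash
python3 -m pendant '[[[-0.5,0,0.8,0],[0,0,0,0],[0,0,0.8,0],[0,0,0,0],[0,0,0,0]]]'; python3 -m pendant '[[[-0.3,0,0.8,0],[0,0,0,0],[0,0,0.8,0],[0,0,0,0],[0,0,0,0]]]'
```

```text
time: 16.58
ee_pos: [630.5, 47.1, 51.6]
orientation: [-0.045, 0.709, 0.043, 0.703]
force: [-4.4, -10.4, 3.8]
grip_width: 39.6
time: 17.2
ee_pos: [630.8, 47.1, 51.6]
orientation: [-0.046, 0.71, 0.043, 0.701]
force: [-7.2, -11.0, 4.8]
grip_width: 39.4
```

Run:
```python
from h import *
o=snap('wrist','wr5'); p=o['ee_pos']; a=np.radians(7.05); print(p[0]*np.cos(a)+p[1]*np.sin(a),-p[0]*np.sin(a)+p[1]*np.cos(a),o['joint_pos'])
W,f=cloud('wr5')
X,Y,Z=W[...,0],W[...,1],W[...,2]; U=X*np.cos(a)+Y*np.sin(a); V=-X*np.sin(a)+Y*np.cos(a)
for r in range(27,150,8):
    q=(Z[r]>66)&(Z[r]<78)&(U[r]>600)&(U[r]<670)
    g=(Z[r]>36)&(Z[r]<44)&(U[r]>645)&(U[r]<700)
    print(r,V[r][q].mean().round(1),U[r][q].min().round(1),U[r][q].max().round(1),np.round([Z[r][q][3:10].mean(),Z[r][q][-10:-3].mean()],1),'fence', (U[r][g].min().round(1),U[r][g].max().round(1)) if g.sum() else None)
```

```text
631.7690845443484 -30.68424060472465 [-0.05923614  0.48922421  1.50462803 -0.00591348  1.15909951 -0.18190811]
27 72.3 613.4 669.8 [72.7 72.3] fence None
35 69.3 613.5 669.9 [72.8 72.4] fence None
43 66.1 611.9 651.5 [73.7 72.3] fence None
51 62.9 611.8 651.6 [73.3 73. ] fence (np.float64(655.7), np.float64(699.5))
59 59.7 612.1 651.2 [73.  72.5] fence (np.float64(655.3), np.float64(682.9))
67 56.5 612.1 651.5 [72.8 72.3] fence (np.float64(655.4), np.float64(682.6))
75 53.2 611.7 651.6 [72.4 72.3] fence (np.float64(655.6), np.float64(682.7))
83 49.9 612.3 651.7 [72.7 72.4] fence (np.float64(655.7), np.float64(682.3))
91 46.6 612.2 651.3 [73.  73.2] fence (np.float64(655.3), np.float64(682.9))
99 43.2 612.1 651.4 [73.  72.6] fence (np.float64(655.6), np.float64(682.5))
107 39.8 612.0 651.4 [73.1 72.5] fence (np.float64(655.5), np.float64(682.7))
115 36.3 612.2 651.6 [72.5 73.3] fence (np.float64(655.7), np.float64(682.4))
123 32.9 612.2 651.6 [73.1 72.6] fence (np.float64(655.9), np.float64(682.9))
131 29.3 612.1 651.2 [73.3 72.7] fence (np.float64(655.4), np.float64(682.6))
139 25.8 611.8 651.5 [72.9 72.6] fence (np.float64(655.5), np.float64(682.7))
147 22.2 612.2 651.5 [73.  72.6] fence (np.float64(655.8), np.float64(682.5))
```

```bash
python3 -m pendant '[[[-0.2,-0.5,0.8,0],[0,0,0,0],[0,0,0.8,0],[0,0,0,0],[0,0,0,0]]]'; python3 -m pendant '[[[-0.2,-0.3,0.8,0],[0,0,0,0],[0,0,0.8,0],[0,0,0,0],[0,0,0,0]]]'
```

```text
time: 17.88
ee_pos: [631.0, 47.2, 51.7]
orientation: [-0.046, 0.711, 0.043, 0.7]
force: [-9.9, -11.2, 7.6]
grip_width: 39.5
time: 18.5
ee_pos: [631.3, 47.1, 51.7]
orientation: [-0.046, 0.712, 0.043, 0.699]
force: [-11.5, -10.0, 8.8]
grip_width: 39.5
```

```bash
python3 -m pendant '[[[0,0,0,0],[0,0,0,0],[0,0,0,0],[0,0,0,0]]]' 60
python3 - <<'E'
from h import *
o=get_obs(); p=o['ee_pos']; a=np.radians(7.05); print(p[0]*np.cos(a)+p[1]*np.sin(a),-p[0]*np.sin(a)+p[1]*np.cos(a),o['grip_width'],o['force'],R.from_quat(o['orientation']).as_matrix().round(3))
E
```

```text
time: 19.0
ee_pos: [638.1, 50.6, 52.9]
orientation: [-0.043, 0.706, 0.044, 0.705]
force: [-2.4, 0.6, -1.4]
grip_width: 56.4
639.4977466513731 -28.136626351358807 56.37934243475217 [-2.41187597  0.55420696 -1.35281692] [[-0.002 -0.124  0.992]
 [ 0.001  0.992  0.124]
 [-1.     0.002 -0.002]]
```

```bash
python3 -m pendant '[[[0,0,-3,0],[0,0,-3,0],[0,0,0,0],[-20,0,0,0],[-40,0,0,0],[-40,0,0,0],[0,0,0,0],[0,0,0,0]]]'
python3 - <<'E'
from h import *
o=snap('wrist','wr6'); p=o['ee_pos']; a=np.radians(7.05); print(p,p[0]*np.cos(a)+p[1]*np.sin(a),-p[0]*np.sin(a)+p[1]*np.cos(a))
W,f=cloud('wr6')
X,Y,Z=W[...,0],W[...,1],W[...,2]; U=X*np.cos(a)+Y*np.sin(a); V=-X*np.sin(a)+Y*np.cos(a)
for r in range(60,260,10):
    q=(Z[r]>68)&(Z[r]<78)&(U[r]>590)&(U[r]<670)
    g=(Z[r]>36)&(Z[r]<44)&(U[r]>645)&(U[r]<700)
    if q.sum(): print(r,V[r][q].mean().round(1),U[r][q].min().round(1),U[r][q].max().round(1),np.round([Z[r][q][3:10].mean(),Z[r][q][-10:-3].mean()],1),'fence', (U[r][g].min().round(1),U[r][g].max().round(1)) if g.sum() else None)
q=(Z>66)&(Z<78)&(U>617)&(U<647)&(V<66); print('tube V',V[q].min(),V[q].max())
hsv=cv2.cvtColor(f,cv2.COLOR_RGB2HSV)
red=((hsv[...,0]<8)|(hsv[...,0]>172))&(hsv[...,1]>150)&(Z>45)&(Z<80)&(U<560)
n,l,s,c=cv2.connectedComponentsWithStats(red.astype(np.uint8)); i=1+np.argmax(s[1:,4]); k=l==i
print('handle UV',cv2.minAreaRect(np.stack([U[k],V[k]],1).astype(np.float32)),np.nanpercentile(Z[k],[50,95]))
E
```

```text
time: 20.0
ee_pos: [633.0, 48.7, 153.9]
orientation: [-0.044, 0.706, 0.044, 0.706]
force: [-0.1, 0.3, 0.1]
grip_width: 56.1
[632.96387494  48.69312279 153.8665477 ] 634.1546752723815 -29.362135668088733
60 75.3 613.5 669.6 [72.9 72.3] fence None
70 68.6 614.1 669.9 [72.3 72.4] fence None
80 61.9 611.1 650.6 [72.5 72.1] fence (np.float64(653.5), np.float64(682.8))
90 55.0 611.9 650.8 [72.7 72.9] fence (np.float64(653.7), np.float64(682.9))
100 48.0 611.6 650.9 [72.5 72.6] fence (np.float64(653.7), np.float64(682.5))
110 41.0 611.4 650.2 [72.1 73. ] fence (np.float64(653.9), np.float64(682.9))
120 33.8 590.2 650.3 [71.3 72.5] fence (np.float64(653.3), np.float64(683.1))
130 26.6 590.4 650.4 [72.3 72.2] fence (np.float64(653.4), np.float64(682.5))
140 19.3 611.6 650.5 [72.6 72.6] fence (np.float64(653.5), np.float64(682.8))
150 11.8 611.4 650.6 [72.3 72.2] fence (np.float64(653.5), np.float64(682.4))
160 4.3 611.3 650.8 [72.7 72.9] fence (np.float64(653.7), np.float64(682.5))
170 -3.3 611.9 650.9 [72.9 72.9] fence (np.float64(653.8), np.float64(683.0))
180 -11.1 611.7 650.9 [72.3 72.5] fence (np.float64(653.9), np.float64(682.5))
190 -18.9 611.7 651.1 [72.1 72.8] fence (np.float64(654.1), np.float64(682.9))
200 -26.9 612.3 651.2 [72.7 72.6] fence (np.float64(654.1), np.float64(699.5))
210 -35.0 612.1 651.3 [72.3 72.3] fence (np.float64(654.3), np.float64(699.9))
220 -43.2 611.8 651.4 [72.5 72.4] fence (np.float64(654.5), np.float64(699.6))
230 -51.5 611.7 650.7 [72.7 72.6] fence (np.float64(653.7), np.float64(680.4))
240 -59.9 612.5 650.9 [72.5 72.2] fence (np.float64(653.9), np.float64(679.9))
250 -68.4 612.3 651.0 [72.5 72.6] fence (np.float64(653.9), np.float64(680.4))
tube V -112.91083863434227 65.99587326890332
handle UV ((477.01214599609375, 21.298439025878906), (66.62033081054688, 21.209613800048828), 5.197322845458984) [66.95963935 69.13313207]
```

View pics/wr6.png

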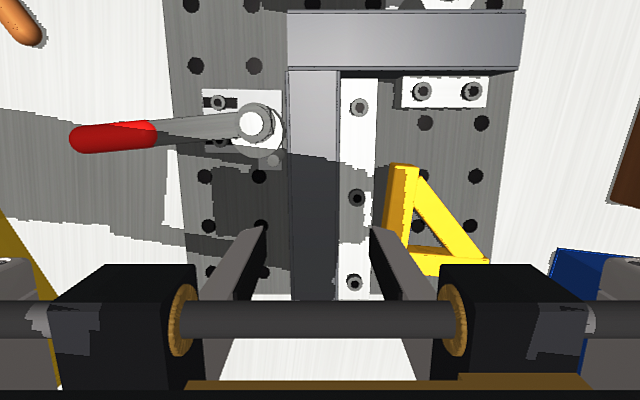

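```bash
python3 -m pendant '[[[0,16,-35,0],[0,22,-45,0],[0,22,-45,0],[0,12.5,-26,0],[0,6,-10,-4.6],[0,0,0,0],[0,0,0,0]]]' 0 30
python3 - <<'E'
from h import *
o=snap('wrist','wr7'); p=o['ee_pos']; a=np.radians(7.05); print(p,p[0]*np.cos(a)+p[1]*np.sin(a),-p[0]*np.sin(a)+p[1]*np.cos(a),o['grip_width'],R.from_quat(o['orientation']).as_matrix().round(3)[:2])
W,f=cloud('wr7')
X,Y,Z=W[...,0],W[...,1],W[...,2]; U=X*np.cos(a)+Y*np.sin(a); V=-X*np.sin(a)+Y*np.cos(a)
hsv=cv2.cvtColor(f,cv2.COLOR_RGB2HSV)
red=((hsv[...,0]<8)|(hsv[...,0]>172))&(hsv[...,1]>150)&(Z>45)&(Z<80)&(U<560)
n,l,s,c=cv2.connectedComponentsWithStats(red.astype(np.uint8))
for i in range(1,n):
  if s[i,4]>100:
    k=l==i;print('handle UV',cv2.minAreaRect(np.stack([U[k],V[k]],1).astype(np.float32)),c[i],np.nanpercentile(Z[k],[50,95]))
E
```

```text
time: 20.92
ee_pos: [463.6, 106.5, 152.8]
orientation: [-0.072, 0.704, 0.072, 0.703]
force: [-0.1, 0.1, 0.9]
grip_width: 0.2
[463.60403935 106.48971814 152.84143395] 473.16898935815834 48.783940841612036 0.24894180202147548 [[-0.001 -0.202  0.979]
 [-0.     0.979  0.202]]
handle UV ((475.1825866699219, 22.28261947631836), (68.66590881347656, 19.826940536499023), 6.00882625579834) [317.10160881 228.21930567] [65.14101773 68.54127581]
```

View pics/wr7.png

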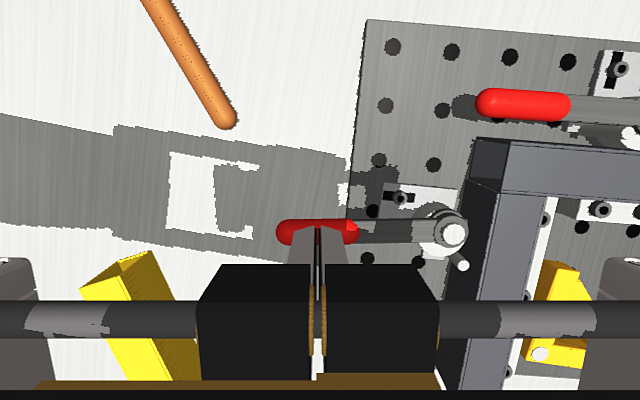

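```bash
python3 -m pendant '[[[30,0,0,0],[40,0,0,0],[30,0,0,0],[10,0,0,0],[0,0,0,0],[0,0,0,0]]]'
python3 -m pendant '[[[0,-3,0,0],[0,-3,0,0],[0,-2,0,0],[0,-1,0,0],[0,0,0,0]]]'
```

```text
time: 21.72
ee_pos: [465.2, 106.7, 44.8]
orientation: [-0.072, 0.702, 0.072, 0.704]
force: [0.3, 0.7, 0.3]
grip_width: 0.4
time: 22.35
ee_pos: [465.6, 97.9, 43.7]
orientation: [-0.072, 0.703, 0.072, 0.704]
force: [-0.1, 0.6, 1.6]
grip_width: 0.4
```

```bash
cat > lev.py <<'E'
from h import *
o=get_obs(); p=o['ee_pos']; a=np.radians(7.05)
m=R.from_quat(o['orientation']).as_matrix()
U,V=p[0]*np.cos(a)+p[1]*np.sin(a)-585.2,-p[0]*np.sin(a)+p[1]*np.cos(a)-29
yaw=np.arctan2(m[1,2],m[0,2])-a
r=np.hypot(U,V); ph=np.arctan2(-V,-U)
f=o['force'][:2]; y=m[:2,1]; z=m[:2,2]
print('t %.2f rel pivot %.1f %.1f r %.1f  lever if contact %.3f  toolyaw %.3f  Fy_tool %.1f Fz_tool %.1f z %.1f'%(o['time'],U,V,r,ph+np.arcsin(19/r),yaw,f@y,f@z,p[2]), np.array(o['joint_pos']).round(2))
E
python3 lev.py; python3 -m pendant '[[[0,-7.7,-1.05,-4],[0,-7.7,-1.05,-4],[0,-7.7,-1.05,-4],[0,-7.7,-1.05,-4],[0,0,0,0],[0,0,0,0]]]'; python3 lev.py
```

```text
t 22.35 rel pivot -111.1 11.1 r 111.6  lever if contact 0.072  toolyaw 0.081  Fy_tool 0.6 Fz_tool 0.0 z 43.7 [ 0.03  0.2   1.92  0.    1.02 -0.18]
time: 23.1
ee_pos: [470.4, 67.3, 43.3]
orientation: [-0.169, 0.687, 0.169, 0.686]
force: [0.2, 0.1, -0.6]
grip_width: 0.6
t 23.10 rel pivot -110.1 -20.0 r 111.9  lever if contact 0.350  toolyaw 0.360  Fy_tool 0.0 Fz_tool 0.3 z 43.3 [-0.04  0.2   1.92 -0.    1.02 -0.52]
```

```bash
python3 -m pendant '[[[0,-7.7,-1.05,-4],[0,-7.7,-1.05,-4],[0,-7.7,-1.05,-4],[0,-7.7,-1.05,-4],[0,-7.7,-1.05,-4],[0,-7.7,-1.05,-4],[0,-7.7,-1.05,-4],[0,0,0,0],[0,0,0,0]]]'; python3 lev.py
python3 - <<'E'
from h import *
snap('wrist','wr8'); snap('top','top8')
E
```

```text
time: 24.22
ee_pos: [499.0, 21.8, 43.4]
orientation: [-0.33, 0.626, 0.33, 0.625]
force: [0.2, -0.8, -0.4]
grip_width: 0.8
t 24.23 rel pivot -87.3 -68.7 r 111.1  lever if contact 0.838  toolyaw 0.848  Fy_tool -0.6 Fz_tool -0.6 z 43.4 [-0.13  0.25  1.86 -0.    1.03 -1.1 ]
```

View pics/wr8.png

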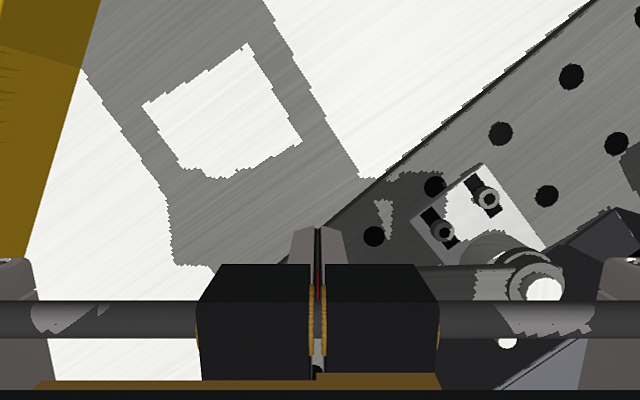

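```bash
python3 -m pendant '[[[0,-7.7,-1.05,-4],[0,-7.7,-1.05,-4],[0,-5.8,-0.8,-3],[0,-3.8,-0.55,-2],[0,0,0,0],[0,0,0,0]]]'; python3 lev.py;  python3 -m pendant '[[[0,-3.8,-0.55,-2],[0,-3.8,-0.55,-2],[0,0,0,0],[0,0,0,0]]]'; python3 lev.py
```

```text
time: 25.08
ee_pos: [518.8, 6.8, 43.4]
orientation: [-0.399, 0.584, 0.399, 0.584]
force: [-0.8, 1.4, 0.0]
grip_width: 0.3
t 25.07 rel pivot -69.5 -86.0 r 110.5  lever if contact 1.064  toolyaw 1.075  Fy_tool 1.3 Fz_tool 1.0 z 43.4 [-0.15  0.29  1.81  0.    1.04 -1.35]
time: 25.58
ee_pos: [526.0, 2.7, 43.4]
orientation: [-0.419, 0.57, 0.419, 0.57]
force: [-1.4, 1.1, -0.7]
grip_width: 0.4
t 25.57 rel pivot -62.9 -90.9 r 110.5  lever if contact 1.138  toolyaw 1.145  Fy_tool 1.7 Fz_tool 0.7 z 43.4 [-0.16  0.3   1.8  -0.    1.04 -1.43]
```

```bash
for i in 1; do python3 -m pendant '[[[0,-3.8,-0.55,-2],[0,-3.8,-0.55,-2],[0,0,0,0],[0,0,0,0]]]'; python3 lev.py; done; python3 -m pendant '[[[0,-3.8,-0.55,-2],[0,-1.9,-0.3,-1],[0,0,0,0],[0,0,0,0]]]'; python3 lev.py; python3 -m pendant '[[[0,-1.9,-0.3,-1],[0,-1.9,-0.3,-1],[0,0,0,0],[0,0,0,0]]]'; python3 lev.py
```

```text
time: 26.08
ee_pos: [533.4, -0.8, 43.6]
orientation: [-0.439, 0.554, 0.438, 0.555]
force: [-0.7, 0.4, -0.5]
grip_width: 0.1
t 26.07 rel pivot -55.9 -95.3 r 110.5  lever if contact 1.213  toolyaw 1.216  Fy_tool 0.8 Fz_tool 0.2 z 43.6 [-0.16  0.31  1.78 -0.    1.05 -1.5 ]
time: 26.58
ee_pos: [538.7, -2.8, 43.6]
orientation: [-0.453, 0.543, 0.453, 0.543]
force: [-1.2, -0.2, -0.0]
grip_width: 0.5
t 26.57 rel pivot -50.9 -97.9 r 110.3  lever if contact 1.264  toolyaw 1.268  Fy_tool 1.1 Fz_tool -0.4 z 43.6 [-0.17  0.32  1.77 -0.    1.05 -1.56]
time: 27.08
ee_pos: [542.2, -3.9, 43.6]
orientation: [-0.463, 0.535, 0.462, 0.535]
force: [-1.3, -1.0, -0.4]
grip_width: 0.1
t 27.07 rel pivot -47.6 -99.4 r 110.2  lever if contact 1.298  toolyaw 1.303  Fy_tool 1.1 Fz_tool -1.2 z 43.6 [-0.17  0.33  1.76 -0.    1.06 -1.59]
```

```bash
python3 -m pendant '[[[0,-1.9,-0.3,-1],[0,-1.9,-0.3,-1],[0,0,0,0],[0,0,0,0]]]'; python3 lev.py; python3 -m pendant '[[[0,-1.9,-0.3,-1],[0,-1.9,-0.3,-1],[0,0,0,0],[0,0,0,0]]]'; python3 lev.py
python3 - <<'E'
from h import *
snap('top','top9')
d=np.load('pics/top9.npz')['f']
cv2.imwrite('pics/top9z.png',cv2.resize(d[40:230,140:330,::-1],None,fx=3,fy=3,interpolation=cv2.INTER_CUBIC))
E
```

```text
time: 27.58
ee_pos: [545.7, -5.0, 43.5]
orientation: [-0.472, 0.527, 0.472, 0.527]
force: [-2.6, -0.9, 2.1]
grip_width: 0.7
t 27.57 rel pivot -44.3 -100.9 r 110.2  lever if contact 1.331  toolyaw 1.338  Fy_tool 2.4 Fz_tool -1.2 z 43.5 [-0.17  0.34  1.75 -0.    1.06 -1.63]
time: 28.08
ee_pos: [549.5, -6.0, 43.5]
orientation: [-0.481, 0.518, 0.481, 0.518]
force: [-3.4, -1.1, 1.7]
grip_width: 0.1
t 28.07 rel pivot -40.6 -102.4 r 110.1  lever if contact 1.366  toolyaw 1.373  Fy_tool 3.3 Fz_tool -1.4 z 43.5 [-0.17  0.34  1.74 -0.    1.06 -1.66]
```

View pics/top9z.png

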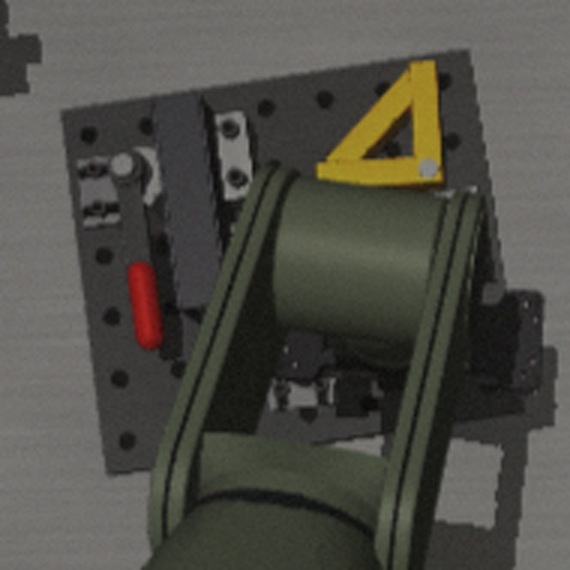

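```bash
for i in 1; do python3 -m pendant '[[[0,-1.9,-0.3,-1],[0,-1.9,-0.3,-1],[0,0,0,0],[0,0,0,0]]]'>/dev/null; python3 lev.py; done; python3 -m pendant '[[[0,-1.9,-0.3,-1],[0,0,0,0],[0,0,0,0]]]'>/dev/null; python3 lev.py; python3 -m pendant '[[[0,-1.9,-0.3,-1],[0,0,0,0],[0,0,0,0]]]'>/dev/null; python3 lev.py;  python3 -m pendant '[[[0,-1.9,-0.3,-1],[0,0,0,0],[0,0,0,0]]]'>/dev/null; python3 lev.py
```

```text
t 28.62 rel pivot -37.1 -103.6 r 110.1  lever if contact 1.400  toolyaw 1.408  Fy_tool 4.3 Fz_tool -2.5 z 43.5 [-0.17  0.35  1.73 -0.    1.06 -1.7 ]
t 29.00 rel pivot -35.3 -104.2 r 110.0  lever if contact 1.418  toolyaw 1.425  Fy_tool 4.6 Fz_tool -2.1 z 43.5 [-0.17  0.35  1.72 -0.    1.07 -1.72]
t 29.38 rel pivot -33.6 -104.8 r 110.0  lever if contact 1.434  toolyaw 1.443  Fy_tool 4.5 Fz_tool -1.6 z 43.5 [-0.17  0.36  1.72 -0.    1.07 -1.73]
t 29.75 rel pivot -31.8 -105.3 r 110.0  lever if contact 1.451  toolyaw 1.460  Fy_tool 5.5 Fz_tool -2.3 z 43.5 [-0.17  0.36  1.71 -0.    1.07 -1.75]
```

```bash
python3 -m pendant '[[[0,-1.9,-0.3,-1],[0,0,0,0],[0,0,0,0]]]'>/dev/null; python3 lev.py; python3 -m pendant '[[[0,-1.9,-0.3,-1],[0,0,0,0],[0,0,0,0]]]'>/dev/null; python3 lev.py;  python3 -m pendant '[[[0,-1.9,-0.3,-1],[0,0,0,0],[0,0,0,0]]]'>/dev/null; python3 lev.py; python3 -m pendant '[[[0,-1.9,-0.3,-1],[0,0,0,0],[0,0,0,0]]]'>/dev/null; python3 lev.py
```

```text
t 30.12 rel pivot -30.1 -105.8 r 110.0  lever if contact 1.467  toolyaw 1.478  Fy_tool 5.5 Fz_tool -1.7 z 43.5 [-0.17  0.36  1.71 -0.    1.07 -1.77]
t 30.50 rel pivot -28.4 -106.3 r 110.0  lever if contact 1.483  toolyaw 1.495  Fy_tool 5.5 Fz_tool -1.6 z 43.5 [-0.17  0.37  1.71 -0.    1.07 -1.79]
t 30.88 rel pivot -26.5 -106.7 r 110.0  lever if contact 1.501  toolyaw 1.513  Fy_tool 6.0 Fz_tool -1.2 z 43.5 [-0.17  0.37  1.7  -0.    1.07 -1.8 ]
t 31.25 rel pivot -24.8 -107.1 r 110.0  lever if contact 1.517  toolyaw 1.530  Fy_tool 5.7 Fz_tool -2.1 z 43.5 [-0.17  0.37  1.7  -0.    1.07 -1.82]
```

```bash
python3 -m pendant '[[[0,-1.9,-0.3,-1],[0,0,0,0],[0,0,0,0]]]'>/dev/null; python3 lev.py; python3 -m pendant '[[[0,-1.9,-0.3,-1],[0,0,0,0],[0,0,0,0]]]'>/dev/null; python3 lev.py;  python3 -m pendant '[[[0,-1.9,-0.3,-1],[0,0,0,0],[0,0,0,0]]]'>/dev/null; python3 lev.py; python3 -m pendant '[[[0,-1.9,-0.3,-1],[0,0,0,0],[0,0,0,0]]]'>/dev/null; python3 lev.py
```

```text
t 31.62 rel pivot -23.2 -107.5 r 110.0  lever if contact 1.532  toolyaw 1.547  Fy_tool 7.3 Fz_tool -2.5 z 43.5 [-0.17  0.38  1.69 -0.    1.08 -1.84]
t 32.00 rel pivot -22.3 -107.7 r 110.0  lever if contact 1.540  toolyaw 1.565  Fy_tool 9.4 Fz_tool -1.5 z 43.4 [-0.17  0.38  1.69 -0.    1.08 -1.86]
t 32.38 rel pivot -22.3 -107.9 r 110.2  lever if contact 1.540  toolyaw 1.582  Fy_tool 14.1 Fz_tool -0.6 z 43.4 [-0.17  0.38  1.68 -0.    1.09 -1.87]
t 32.75 rel pivot -22.3 -108.1 r 110.3  lever if contact 1.540  toolyaw 1.600  Fy_tool 18.5 Fz_tool -0.1 z 43.3 [-0.17  0.38  1.68 -0.    1.09 -1.89]
```

```bash
python3 -m pendant '[[[0,-1.9,0,0],[0,0,0,0],[0,0,0,0]]]'>/dev/null; python3 lev.py; python3 -m pendant '[[[0,-1.5,0,0],[0,0,0,0],[0,0,0,0]]]'>/dev/null; python3 lev.py
python3 - <<'E'
from h import *
snap('wrist','wr10')
E
```

```text
t 33.12 rel pivot -22.3 -108.1 r 110.3  lever if contact 1.540  toolyaw 1.600  Fy_tool 22.5 Fz_tool -1.1 z 43.3 [-0.17  0.39  1.68 -0.    1.1  -1.89]
t 33.50 rel pivot -22.3 -108.0 r 110.3  lever if contact 1.541  toolyaw 1.600  Fy_tool 26.3 Fz_tool -1.1 z 43.3 [-0.17  0.39  1.67 -0.01  1.1  -1.89]
```

View pics/wr10.png

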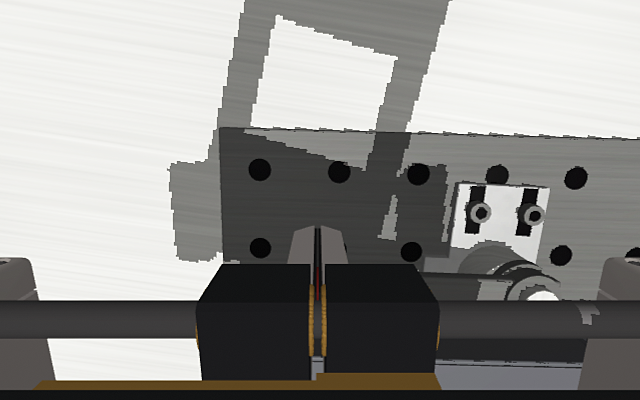

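```bash
python3 -m pendant '[[[0,6,0,0],[0,8,0,0],[0,8,0,0],[0,0,0,0],[-30,0,0,0],[-45,0,0,0],[-45,0,0,0],[-20,0,0,0],[0,0,0,0],[0,0,0,0]]]'; python3 lev.py
python3 - <<'E'
from h import *
o=snap('wrist','wr11'); a=np.radians(7.05)
W,f=cloud('wr11')
X,Y,Z=W[...,0],W[...,1],W[...,2]; U=X*np.cos(a)+Y*np.sin(a); V=-X*np.sin(a)+Y*np.cos(a)
hsv=cv2.cvtColor(f,cv2.COLOR_RGB2HSV)
red=((hsv[...,0]<8)|(hsv[...,0]>172))&(hsv[...,1]>150)&(Z>45)&(Z<80)&(V<60)
n,l,s,c=cv2.connectedComponentsWithStats(red.astype(np.uint8))
for i in range(1,n):
  if s[i,4]>100:
    k=l==i;print('handle UV',cv2.minAreaRect(np.stack([U[k],V[k]],1).astype(np.float32)),c[i])
E
```

```text
time: 34.8
ee_pos: [555.3, -11.7, 182.3]
orientation: [-0.536, 0.461, 0.537, 0.46]
force: [0.5, 0.0, -0.2]
grip_width: 0.4
t 34.80 rel pivot -35.5 -108.7 r 114.4  lever if contact 1.422  toolyaw 1.600  Fy_tool -0.5 Fz_tool -0.0 z 182.3 [-0.18  0.19  1.61  0.    1.34 -1.9 ]
handle UV ((582.1943359375, -78.53483581542969), (68.84390258789062, 20.18785285949707), 89.2054443359375) [318.78093492 224.87259395]
```

View pics/wr11.png

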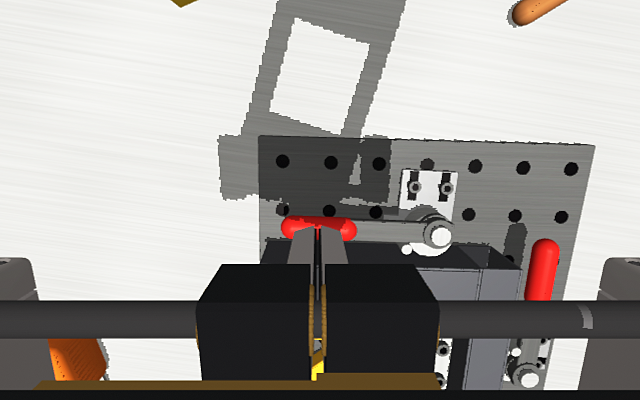

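```bash
python3 -m pendant '[[[-15,-20,10,0],[-15,-40,20,0],[0,-40,20,0],[0,-30,15,0],[0,-15,5,0],[0,0,0,0],[0,0,0,0],[0,0,0,0]]]'; python3 lev.py
python3 - <<'E'
from h import *
o=snap('wrist','wr12'); a=np.radians(7.05)
W,f=cloud('wr12')
X,Y,Z=W[...,0],W[...,1],W[...,2]; U=X*np.cos(a)+Y*np.sin(a); V=-X*np.sin(a)+Y*np.cos(a)
hsv=cv2.cvtColor(f,cv2.COLOR_RGB2HSV)
red=((hsv[...,0]<8)|(hsv[...,0]>172))&(hsv[...,1]>150)&(Z>45)&(Z<80)&(V<60)
n,l,s,c=cv2.connectedComponentsWithStats(red.astype(np.uint8))
for i in range(1,n):
  if s[i,4]>100:
    k=l==i;print('handle UV',cv2.minAreaRect(np.stack([U[k],V[k]],1).astype(np.float32)),c[i])
t=(Z>68)&(Z<78)&(U>600)&(U<670)
for v in range(-120,120,12):
    q=t&(abs(V-v)<1.5); g=(Z>36)&(Z<43)&(U>640)&(U<700)&(abs(V-v)<1.5)
    if q.sum()>5: print(v,U[q].min().round(1),U[q].max().round(1),np.median(Z[q]).round(1),'fence',np.round([U[g].min(),U[g].max()],1) if g.sum()>3 else None)
for u in range(616,690,6):
    q=(Z>66)&(Z<78)&(abs(U-u)<1.5)&(V>-140)&(V<120); print(u,V[q].min().round(1),V[q].max().round(1), end=' | ')
E
```

```text
time: 35.85
ee_pos: [687.8, 78.7, 213.3]
orientation: [-0.536, 0.461, 0.537, 0.461]
force: [-0.2, 0.0, -0.5]
grip_width: 0.6
t 35.85 rel pivot 107.1 -35.3 r 112.7  lever if contact 2.993  toolyaw 1.599  Fy_tool 0.2 Fz_tool 0.1 z 213.3 [-0.01  0.45  1.21 -0.    1.48 -1.73]
handle UV ((583.348388671875, -78.09022521972656), (69.12413787841797, 21.8461856842041), 89.22415161132812) [242.01823204  66.02596685]
handle UV ((888.1436767578125, -233.67977905273438), (83.2308120727539, 40.388668060302734), 26.80698585510254) [109.24631101 355.85925085]
-120 613.8 652.7 72.6 fence [656.1 683.1]
-108 613.4 652.3 72.7 fence [656.9 682.8]
-96 613.9 653.0 72.6 fence [656.6 699.5]
-84 613.6 652.7 72.6 fence [656.2 699.3]
-72 613.3 652.4 72.5 fence [657.  698.9]
-60 613.8 652.9 72.7 fence [656.8 699.8]
-48 613.6 652.6 72.6 fence [656.3 699.6]
-36 613.3 653.3 72.6 fence [657.  698.9]
-24 613.8 652.9 72.5 fence [656.7 699.9]
-12 613.5 652.6 72.7 fence [656.4 682.1]
0 614.0 653.3 72.6 fence [656.2 683. ]
12 613.7 652.9 72.6 fence [656.6 682.7]
24 613.3 652.5 72.7 fence [656.4 682.2]
36 613.9 653.2 72.5 fence [656.2 683.1]
48 613.6 652.8 72.4 fence [656.8 682.7]
60 613.3 652.5 72.8 fence [656.5 682.3]
72 613.8 669.8 72.6 fence None
84 613.5 669.6 72.7 fence None
96 613.2 669.9 72.6 fence None
108 613.7 669.7 72.5 fence None
616 -131.4 108.9 | 622 -131.6 108.7 | 628 -131.1 107.8 | 634 -131.5 108.8 | 640 -130.6 108.8 | 646 -131.2 108.3 | 652 -130.7 107.9 | 658 68.7 108.9 | 664 68.7 108.4 | 670 68.8 107.8 | 676 68.6 108.6 | 682 68.6 108.5 | 688 68.7 108.3 |
```

View pics/wr12.png

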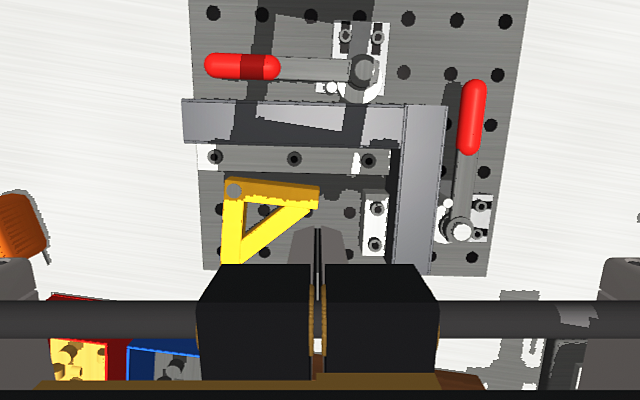

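Run:
```python
from h import *
a=np.radians(7.05)
for fn in('wr12','wr6'):
    W,f=cloud(fn)
    X,Y,Z=W[...,0],W[...,1],W[...,2]; U=X*np.cos(a)+Y*np.sin(a); V=-X*np.sin(a)+Y*np.cos(a)
    k=(abs(U-585)<25)&(abs(V-29)<25)&(Z>66)&(Z<90)
    p=np.stack([U[k],V[k]],1); (c,r)=cv2.minEnclosingCircle(p.astype(np.float32)); print(fn,'pivot',c,r,np.percentile(Z[k],[5,50,95]))
    # bar points
    b=(Z>55)&(Z<64)&(np.hypot(U-585,V-29)>28)&(np.hypot(U-585,V-29)<70)&(U<606)&(V<60)
    hsv=cv2.cvtColor(f,cv2.COLOR_RGB2HSV)
    red=((hsv[...,0]<8)|(hsv[...,0]>172))&(hsv[...,1]>150)&(Z>60)&(Z<75)&(V<60)&(U<600)
    q=np.stack([U[red],V[red]],1); r=cv2.minAreaRect(q.astype(np.float32)); h=np.array(r[0]); d=h-np.array(c); print('angle handle-pivot',np.arctan2(-d[1],-d[0]),np.hypot(*d), r[2])
    if b.sum()>20:
        qb=np.stack([U[b],V[b]],1); print('bar',b.sum(),qb.mean(0))
```

```text
wr12 pivot (590.6055908203125, 20.965139389038086) 20.56314468383789 [68.09528212 69.5763254  70.77639947]
angle handle-pivot 1.4985209080122486 99.31623953821124 89.12973022460938
bar 1126 [584.62792793 -19.15569026]
wr6 pivot (584.7662963867188, 31.27376365661621) 8.880461692810059 [68.24224308 69.56403395 70.63481613]
angle handle-pivot 0.09240309453268361 108.21924564043132 5.373094081878662
bar 1464 [537.79524786  26.3668034 ]
```

Run:
```python
from h import *
print(workorder.close_job(), get_obs()['time'])
```

```text
the job is handed in; nothing more can be done
the job is handed in; nothing more can be done
```

The tube is in the jig, on edge, butted against the clamped leg and clamped against the fence, with the open lever at its end stop. I handed the job in at about 36 s; it gave no verdict.

- **Loading:** I lowered the tube into the slot, slid it to the leg until it stopped moving (wrist force up to about 11 N), nudged it towards the fence and released it. The lever was still open then.
- **Locking:** I pushed the lever round with shut fingers. Resistance rose to about 6–7 N, then it went solid. Pressing on to 26 N moved it less than 0.1 mm, so I took that as the stop, backed off and lifted clear.
- **Last wrist-camera check:**
  - Tube end: at the leg face, to within about 0.5 mm.
  - Tube side: at the fence face, to within about 0.5 mm.
  - Parallel to the fence: yes, with no slope visible above the noise.
  - Top of the tube: level at about 72.6 mm, so it sits flat on the plate.
- **Lever angle:** estimates from fingertip position, handle and bar ranged from 1.54 to 1.56 rad. One automatic fit gave 1.50, but its pivot circle was clearly wrong (radius 20 mm), so I ignored it. The margin over the 1.53 limit is therefore small, and I rely mainly on the solid stop I felt.
- **Not checked:** I could not measure how hard the cam presses on the tube. I did not measure the other tools and the offcut again; the arm did not go near them.

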